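# Hardness check of a control unit's rubber buffer

### The job

Take the hand gauge out of its stand and push its sprung pin straight down into the rubber buffer on the control unit with the cooling fins, until the gauge reads about 10 mm, and hold it there for about a second. Then put the gauge back in its stand, upright and with its shoulder resting flat on the plate.

Things in the scene. Friction and masses are not known exactly. Their poses are not given: they have to be found in the camera images.
- gauge_grip (a point): Hand gauge, 0.2 kg, upright in its stand: black handle block 30 (x) by 34 (y) by 70 mm tall, below it a round steel shoulder 56 mm across, 8 thick, then a stem 14 across, 25 long, and a sprung pin 10 across standing out 22 mm. Point: centre of the block, on the axis, 43 mm above the shoulder's underside, 90 mm above the free pin's tip; z up. Grip the block across either pair of flat sides.
- gauge_pin (a joint): The gauge's reading: how far (m) its pin is pushed in, 0 free to 0.020 at its stop; a small dark pointer beside the white scale on the handle climbs with it. The spring starts at 1 N and takes 3.5 N at 10 mm and 6 N at the stop; the pin springs out again by itself.
- buffer_fins_top (a point): Centre of the top of the round black rubber buffer (44 mm across, top 56 mm above the table) on the unit to check: a fixed aluminium box 150 x 110 x 40 mm, the only one with eight straight cooling fins, 10 mm high, on its lid. Two like units with the same buffer have a smooth lid or a low round dome. The buffer is soft: it sinks 1 mm per newton, about 3 mm at a reading of 10 mm, 8 at most. z up.
- stand_hole (a point): Centre of the round through hole, 34 mm across, in the stand's top plate, at the plate's top face, 68 mm above the table; z up. The stand is a dark steel bridge fixed to the bench, plate 100 x 90 x 8 mm, open underneath. The gauge hangs in the hole, the underside of its shoulder flat on the plate, stem and pin free below.
Things that resemble listed ones, but are neither listed nor needed, are in the scene too. Leave any red look-alike of the part that bears gauge_grip alone.

How it is judged:
By the outcome, as a careful person would: the job done as asked, in the order asked, and still so for the second after the job is handed in, with the robot touching nothing.
It also fails if it takes over 54 s, if anything falls off the work surface, if the arm or the gripper's body presses on something with over 40 N, if the wrist force passes 120 N, or if a joint passes its speed limit or range.

### The arm

A 6-joint arm with a two-finger parallel gripper is mounted at the origin on the work surface. World frame = base frame: x ahead of the robot, y to its left, z up, the work surface at z = 0. Lengths are in mm, angles in rad, forces in N, time in s.
With the tool pointing down it reaches from about 300 to 950 mm from the base axis. Payload 3.1 kg.
Tool frame: the origin (TCP) lies at the very end of the fingers, on their centre line; the grasp point (between the pads) lies 19 mm behind it; x points along the fingers, y is the direction in which the jaws open and shut, and the axes are right-handed (so a half turn about x gives the same grasp; the last joint's range is limited). The gripper opens to 85 mm and grips with 20 to 120 N. Pads are 22 mm wide; open, the fingers measure 114 mm over their backs; the gripper's body (76 mm by 85 mm) begins 54 mm behind the grasp point. The pads swing forward as they close: fully open they stand 13 mm farther back than shut.
Start: joints at [1.079, 0.308, 1.634, -0, 1.2, -0.07], TCP at [255.903, 570.216, 231.272] pointing down, gripper open.
Joint ranges: [-3.06, 3.06], [-0.79, 1.96], [0.05, 2.63], [-1.19, 4.34], [0.05, 2.64], [-2.94, 2.94]. Speed limits (rad/s): [2.79, 2.79, 3.14, 3.14, 3.14, 3.14].

### API

Orientations are given as a unit quaternion [w, x, y, z].
In Python, from plant import get_state, optics, close_job, spotter gives the robot as it stands.
- The arm moves only by the tool apply_moves, never from a script. Its argument "increments" is a list of rows, each a list of 7 numbers: the shift along the tool's x, y, z in units of 25 mm (1.0 is 25 mm), then the turn, a rotation vector about the tool's x, y, z in rad, then the closure, from -1 (fully open) to 1 (shut), so that 0 is half open. In form: [[dx, dy, dz, rx, ry, rz, gripper], ...]. A call has 1 to 8 rows; each row shifts and turns the commanded pose from where the row before left it, along the tool's axes as they then stand; what a row does not reach is not made up. A row lasts 1/12 s, in which the tool goes at most 41.7 mm and 7.16 degrees, less where a joint would pass 70% of its speed; a pose out of reach is approached as far as the arm can. A call is refused whole if a number of a shift passes 1 or a number of a turn 0.125, either way. A call with a gripper value outside its range is refused whole. The fingers move at their own pace and stop on an object; "newtons" is the grip in N (left out, the last holds). Time passes only in rows, so rows that do not move let the fingers close. It gives the time, the measured TCP pose, the force and the opening at its end, in the units of the state.
- get_state(): the state, without advancing time (a new reading comes with each control period).
- optics.camera(name): name is "side" or "top"; returns the picture (480x640x3 uint8, red, green, blue); there is no depth.
- optics.camera_info(name): a dict with "K" (3x3 intrinsics, pixels), "cam_to_world" (4x4, takes a point from camera to world coordinates). Camera axes: x right, y down, z forward; pixel columns grow to the right and rows downward; lengths in mm; the calibration is good to about 2 mm. A picture is of the moment at which its call begins. camera_info takes no time and is no camera call.
- close_job(): hands the job in, once; it reports no verdict.
Trained networks look in the newest picture that a camera, given by its name, has taken for a name from the list of things; names that differ only in an ending like _2 or _b are one class to them, and where a whole thing is asked for, a point or a joint stands for the part that bears it (a point fixed in the world has none). Each returns a list of dicts, best first, with "score" (0 to 1); they miss things now and then, are a little off and sometimes report something else, mostly with a low value. They report only what shows in the picture. A call takes as long as a camera call. They do not tell look-alikes from the thing itself.
- spotter.recognise(label, camera): "xy" ([column, row] in pixels, amid what is visible of it).
- spotter.silhouettes(label, camera): "pixels" (480x640 bool, what is visible of it) and "xy" ([column, row] in pixels, amid what is visible of it).
The state is a dict: "t": time; "q": joint angles; "qvel": joint speeds; "joint_torque": joint torques, N m; "tool_pos": TCP position; "ee_rot": TCP orientation; "wrist_force": force on the tool from outside, world axes, zero at the start; "torque": the same for the moment, N m; "gripper_width": finger opening in mm.
Only numpy, scipy, OpenCV 4.12 (cv2) and the standard library are available. Lean on these libraries where they do the work, as an engineer would, in place of code of your own. Each camera call takes 0.05 s, during which the arm holds its last target. There are 200 camera calls.

## Working session

There is one attempt and no reset: what is moved stays moved. The work goes in short steps, Python scripts to look and compute and a tool call to move; the robot and the scene stay as the last step left them, time stands still between calls to the robot, and variables do not carry over. Pictures are saved under pics/ and viewed, about 8 in all and at most 12, crops included, and the job is handed in when it is done.

Besides the shell and the picture viewer there is one more tool, called after "Emit:" by a JSON object that holds its "method" and its "body". apply_moves: Moves the arm, as the interface text tells. Its arguments: {"type":"object","properties":{"increments":{"type":"array","items":{"type":"array","items":{"type":"number"}}},"newtons":{"type":"number"}},"required":["increments"]}

```bash
mkdir -p pics; ls
cat > h.py <<'E'
import numpy as np, cv2
from plant import get_state, optics, close_job, spotter
def info(c):
    i=optics.camera_info(c); return np.array(i["K"]),np.array(i["cam_to_world"])
def ray(c,uv):
    K,T=info(c); d=T[:3,:3]@np.linalg.solve(K,[uv[0],uv[1],1.]); return T[:3,3],d
def at_z(c,uv,z):
    o,d=ray(c,uv); return o+d*(z-o[2])/d[2]
def proj(c,p):
    K,T=info(c); q=K@(T[:3,:3].T@(np.array(p,float)-T[:3,3])); return q[:2]/q[2]
def tri(a,b):
    A=np.zeros((3,3));r=np.zeros(3)
    for c,uv in (("side",a),("top",b)):
        o,d=ray(c,uv); d=d/np.linalg.norm(d); M=np.eye(3)-np.outer(d,d); A+=M; r+=M@o
    return np.linalg.solve(A,r)
def save(n,im): cv2.imwrite("pics/"+n,im[:,:,::-1])
E
python3 - <<'E'
from h import *
np.set_printoptions(precision=1,suppress=True)
for c in("side","top"):
    save(c+"1.png",optics.camera(c)); print(c,info(c)[1],info(c)[0][0,0])
    for l in("gauge_grip","buffer_fins_top","stand_hole"):
        print(l,[(np.round(d["score"],2),np.round(d["xy"])) for d in spotter.recognise(l,c)])
s=get_state();print(s["t"],s["ee_rot"],s["gripper_width"])
E
```

```text
pics
side [[   1.    -0.2    0.2  423.4]
 [  -0.3   -0.7    0.7 -638.6]
 [  -0.    -0.7   -0.7  788. ]
 [   0.     0.     0.     1. ]] 505.23971149170615
gauge_grip [(np.float64(0.72), array([379., 341.])), (np.float64(0.65), array([321., 286.]))]
buffer_fins_top [(np.float64(0.97), array([331., 437.]))]
stand_hole [(np.float64(0.55), array([321., 314.]))]
top [[  -0.    -1.     0.1  416. ]
 [  -1.    -0.    -0.     5.2]
 [   0.    -0.1   -1.  1086.7]
 [   0.     0.     0.     1. ]] 442.40994824924263
gauge_grip [(np.float64(0.81), array([414., 212.])), (np.float64(0.66), array([361., 242.])), (np.float64(0.63), array([362., 186.]))]
buffer_fins_top [(np.float64(0.62), array([468., 268.]))]
stand_hole [(np.float64(0.91), array([351., 245.]))]
0.4 [ 0.7  0.1  0.7 -0.1] 85.32167909839839
```

View pics/top1.png

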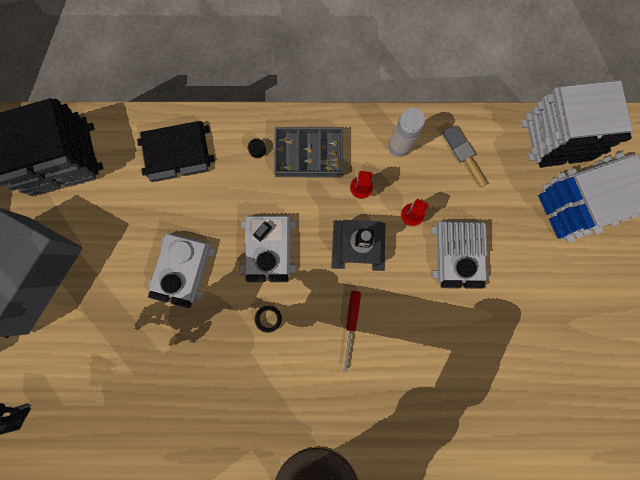

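View pics/side1.png

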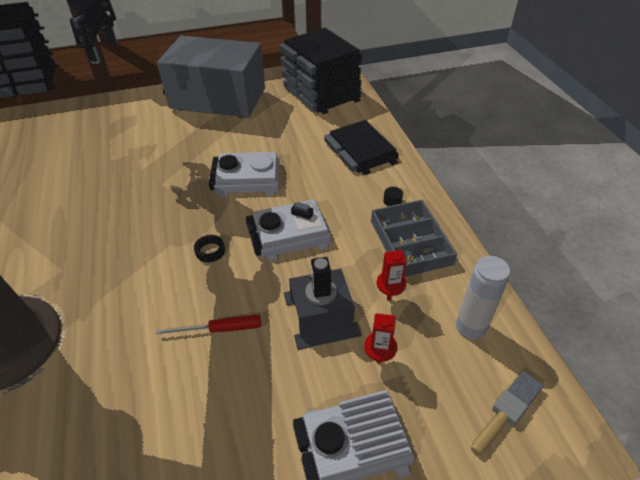

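The black gauge stands in the dark bridge, top (364,238) / side (321,280). Its red look-alikes are at top (362,185) and (414,212), and I will leave them alone. There are three units with buffers: smooth lid at top (268,248), round dome at (180,268) and eight fins at (462,255). The finned unit is the one to check, with its buffer at top (467,267) / side (331,437). I'll measure and crop to confirm.

Run:
```python
from h import *
np.set_printoptions(precision=1,suppress=True)
S=optics.camera("side");T=optics.camera("top")
def big(im,u,v,w,h,s): return cv2.resize(im[v:v+h,u:u+w],None,fx=s,fy=s,interpolation=cv2.INTER_CUBIC)
a=big(T,320,200,180,100,4); b=big(S,270,240,180,240,2); b2=np.zeros((480,360,3),np.uint8)
c=np.vstack([big(T,320,205,90,75,4), big(S,275,245,90,75,4)])
d=np.vstack([big(T,425,210,90,75,4), big(S,290,385,126,95,360/126)])
h=min(c.shape[0],d.shape[0]); save("crop1.png",np.hstack([c[:h],d[:h]]))
# buffer: dark blob ellipse
for n,im,(u,v) in(("top",T,(467,267)),("side",S,(331,437))):
    g=(im.max(2)<60).astype(np.uint8); k,L,st,ce=cv2.connectedComponentsWithStats(g)
    l=L[v,u]; print(n,"buffer comp",st[l],ce[l],at_z(n,ce[l],56))
for c in("top","side"):
    for l in("gauge_grip",):
        for m in spotter.silhouettes(l,c):
            p=m["pixels"].astype(np.uint8); y,x=np.nonzero(p); print(c,m["score"],m["xy"],x.min(),x.max(),y.min(),y.max(),cv2.minAreaRect(np.c_[x,y].astype(np.float32)))
print(at_z("top",(351,245),68),at_z("top",(364,238),111+35))
print(tri((321,263),(365,237)))
```

```text
top buffer comp [456 257  21  21 314] [466.1 267.3] [ 514.7 -351.3   56. ]
side buffer comp [315 422  31  33 771] [329.4 437.9] [ 514.2 -358.7   56. ]
top 0.91 [360.4, 239.2] 350 373 229 252 ((361.5, 240.5), (23.0, 23.0), 90.0)
top 0.63 [413.7, 212.4] 401 426 199 225 ((412.2891540527344, 211.9351348876953), (22.7181339263916, 27.49703025817871), 17.10272979736328)
top 0.61 [360.9, 187.3] 349 372 171 198 ((360.5, 184.5), (27.0, 23.0), 90.0)
side 0.76 [320.3, 287.2] 307 336 257 304 ((321.5, 280.5), (47.0, 29.0), 90.0)
side 0.76 [393.8, 276.1] 377 406 251 299 ((391.5, 275.0), (48.0, 29.0), 90.0)
side 0.68 [322.8, 315.9] 285 361 268 348 ((321.53369140625, 307.64605712890625), (72.10494995117188, 66.40851593017578), 77.00537872314453)
side 0.64 [377.8, 340.4] 365 398 313 362 ((381.5, 337.5), (49.0, 33.0), 90.0)
[565.7 -81.6  68. ] [ 569.4 -103.2  146. ]
[ 574.1 -105.7  145.2]
```

View pics/crop1.png

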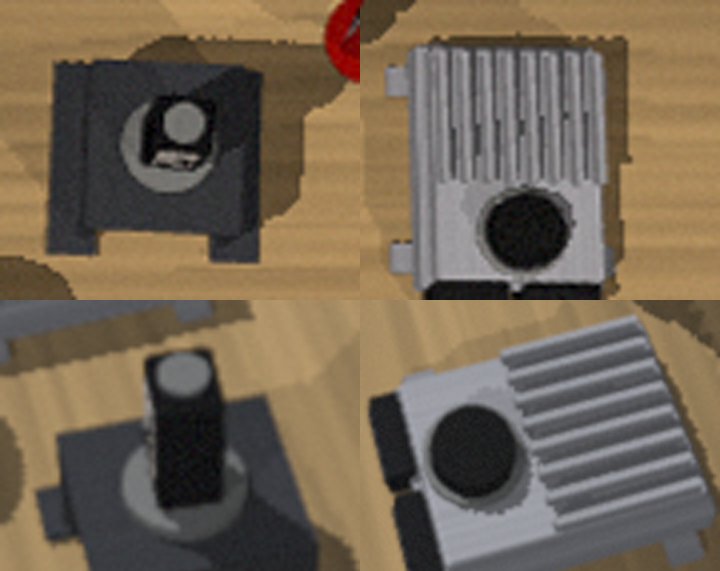

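The crop confirms the black gauge in the dark bridge, with its scale facing −x, and the unit with eight fins. I'll refine the positions by fitting the projected cylinder outlines.

```bash
cat > fit.py <<'E'
from h import *
from scipy.optimize import least_squares
def hullbox(c,x,y,z0,z1,D):
    t=np.linspace(0,2*np.pi,72)
    P=[proj(c,(x+D/2*np.cos(a),y+D/2*np.sin(a),z)) for a in t for z in(z0,z1)]
    h=cv2.convexHull(np.array(P,np.float32)); m=cv2.moments(h); return np.array([m["m10"],m["m01"]])/m["m00"]
E
python3 - <<'E'
from fit import *
np.set_printoptions(precision=2,suppress=True)
ims={c:optics.camera(c) for c in("top","side")}
def cen(c,uv):
    g=(ims[c].max(2)<60).astype(np.uint8); k,L,st,ce=cv2.connectedComponentsWithStats(g); return ce[L[uv[1],uv[0]]]
B={"top":cen("top",(467,267)),"side":cen("side",(331,437))}
for cs in(("top",),("side",),("top","side")):
    r=least_squares(lambda p:np.hstack([hullbox(c,*p,40,56,44)-B[c] for c in cs]),[514,-353]); print("buffer",cs,r.x,r.fun)
sh={"top":(361.2,241.2),"side":(320.8,291.8)}; cap={"top":(365.7,235.5),"side":(321,263.7)}
for c in sh: print(c,"shoulder",at_z(c,sh[c],76),"cap z146",at_z(c,cap[c],146))
print(tri(sh["side"],sh["top"]),tri(cap["side"],cap["top"]))
# plate edges yaw (top crop px)
cp=lambda u,v:(320+u/4,205+v/4)
for a,b in(((85,228),(255,235)),((90,63),(262,72)),((262,72),(257,235))): 
    p,q=at_z("top",cp(*a),68),at_z("top",cp(*b),68); print("plate edge",p,q,np.degrees(np.arctan2(*(q-p)[1::-1])),np.linalg.norm(q-p))
# block edge in side crop
cs=lambda u,v:(275+u/4,245+(v-300)/4)
for a,b,z in(((160,505),(224,497),76),((148,362),(153,350),146)):
    p,q=at_z("side",cs(*a),z),at_z("side",cs(*b),z); print("block",p,q,np.degrees(np.arctan2(*(q-p)[1::-1])))
s=get_state();print(s["tool_pos"],s["ee_rot"],s["t"])
from scipy.spatial.transform import Rotation as R
w,x,y,z=s["ee_rot"];print(R.from_quat([x,y,z,w]).as_matrix())
E
```

```text
Traceback (most recent call last):
  File "fit.py", line 5, in hullbox
    P=[proj(c,(x+D/2*np.cos(a),y+D/2*np.sin(a),z)) for a in t for z in(z0,z1)]
       ~~~~^^^^^^^^^^^^^^^^^^^^^^^^^^^^^^^^^^^^^^^
  File "h.py", line 10, in proj
    K,T=info(c); q=K@(T[:3,:3].T@(np.array(p,float)-T[:3,3])); return q[:2]/q[2]
        ~~~~^^^
  File "h.py", line 4, in info
    i=optics.camera_info(c); return np.array(i["K"]),np.array(i["cam_to_world"])
ValueError: time passes only in moves, steps and waits
```

```bash
sed -i 's/^def info/import functools\n@functools.cache\ndef info/' h.py
sed -i 's/diff//;s/least_squares(/least_squares(/' fit.py
cat > m2.py <<'E'
from fit import *
from scipy.spatial.transform import Rotation as R
np.set_printoptions(precision=2,suppress=True)
ims={c:optics.camera(c) for c in("top","side")}
def cen(c,uv):
    g=(ims[c].max(2)<60).astype(np.uint8); k,L,st,ce=cv2.connectedComponentsWithStats(g); return ce[L[uv[1],uv[0]]]
B={"top":cen("top",(467,267)),"side":cen("side",(331,437))}
for cs in(("top",),("side",),("top","side")):
    r=least_squares(lambda p:np.hstack([hullbox(c,*p,40,56,44)-B[c] for c in cs]),[514,-353],diff_step=1e-3); print("buffer",cs,r.x,r.fun)
sh={"top":(361.2,241.2),"side":(320.8,291.8)}; cap={"top":(365.7,235.5),"side":(321,263.7)}
for c in sh: print(c,"shoulder",at_z(c,sh[c],76),"cap z146",at_z(c,cap[c],146))
print(tri(sh["side"],sh["top"]),tri(cap["side"],cap["top"]))
cp=lambda u,v:(320+u/4,205+v/4)
for a,b in(((85,228),(255,235)),((90,63),(262,72)),((262,72),(257,235))):
    p,q=at_z("top",cp(*a),68),at_z("top",cp(*b),68); print("plate edge",p,q,np.degrees(np.arctan2(*(q-p)[1::-1])),np.linalg.norm(q-p))
cs=lambda u,v:(275+u/4,245+(v-300)/4)
for a,b,z in(((160,505),(224,497),76),):
    p,q=at_z("side",cs(*a),z),at_z("side",cs(*b),z); print("block",p,q,np.degrees(np.arctan2(*(q-p)[1::-1])))
s=get_state();print(s["tool_pos"],s["ee_rot"],s["t"])
w,x,y,z=s["ee_rot"];print(R.from_quat([x,y,z,w]).as_matrix())
E
python3 m2.py
```

```text
buffer ('top',) [ 515.52 -353.71] [0. 0.]
buffer ('side',) [ 515.26 -355.36] [-0.  0.]
buffer ('top', 'side') [ 515.35 -354.89] [ 0.5   0.07 -0.03 -0.32]
top shoulder [ 573.37 -104.65   76.  ] cap z146 [ 574.91 -106.95  146.  ]
side shoulder [ 573.5  -112.61   76.  ] cap z146 [ 575.75 -107.68  146.  ]
[ 575.15 -105.69   66.61] [ 575.48 -107.08  145.23]
plate edge [525.89 -58.56  68.  ] [ 521.82 -156.86   68.  ] -92.37094562173303 98.3824846746504
plate edge [623.18 -62.39  68.  ] [ 617.83 -163.22   68.  ] -93.04243179113847 100.97642735618336
plate edge [ 617.83 -163.22   68.  ] [ 521.82 -158.01   68.  ] 176.89484974316466 96.14702106763976
block [ 560.96 -119.13   76.  ] [ 589.2  -122.95   76.  ] -7.702143248717236
[255.92 570.22 231.32] [ 0.69  0.15  0.69 -0.15] 0.8
[[ 0.    0.41  0.91]
 [ 0.    0.91 -0.41]
 [-1.    0.   -0.  ]]
```

Emit:
{"method": "apply_moves", "body": {"increments": [[0, -0.86, 1, 0, 0, 0, -1], [0, -0.86, 1, 0, 0, 0, -1], [0, -0.86, 1, 0, 0, 0, -1], [0, -0.86, 1, 0, 0, 0, -1], [0, -0.86, 1, 0, 0, 0, -1], [0, -0.86, 1, 0, 0, 0, -1], [0, -0.86, 1, 0, 0, 0, -1], [0, -0.86, 1, 0, 0, 0, -1]]}}

```text
t: 1.47
tool_pos: [368.4, 330.0, 231.5]
ee_rot: [0.692, 0.148, 0.691, -0.148]
wrist_force: [0.6, -0.2, 0.6]
gripper_width: 85.4
```

Emit:
{"method": "apply_moves", "body": {"increments": [[0, -0.86, 1, 0, 0, 0, -1], [0, -0.86, 1, 0, 0, 0, -1], [0, -0.86, 1, 0, 0, 0, -1], [0, -0.86, 1, 0, 0, 0, -1], [0, -0.86, 1, 0, 0, 0, -1], [0, -0.86, 1, 0, 0, 0, -1], [0, -0.86, 1, 0, 0, 0, -1], [0, -0.86, 1, 0, 0, 0, -1]]}}

```text
t: 2.13
tool_pos: [480.6, 91.0, 231.6]
ee_rot: [0.692, 0.148, 0.691, -0.148]
wrist_force: [0.6, 0.5, 0.5]
gripper_width: 85.3
```

Emit:
{"method": "apply_moves", "body": {"increments": [[0, -0.86, 1, 0, 0, 0, -1], [0, -0.86, 1, 0, 0, 0, -1], [0, -0.86, 1, 0, 0, 0, -1], [0, -0.86, 1, 0, 0, 0, -1], [0, -0.5, 0.5, -0.11, 0, 0, -1], [0, 0, 0, -0.11, 0, 0, -1], [0, 0, 0, -0.11, 0, 0, -1], [0, 0, 0, 0, 0, 0, -1]]}}

```text
t: 2.8
tool_pos: [542.4, -44.0, 231.2]
ee_rot: [0.706, 0.032, 0.706, -0.032]
wrist_force: [0.6, -0.5, -1.0]
gripper_width: 85.5
```

Emit:
{"method": "apply_moves", "body": {"increments": [[0, -0.8, 0.5, 0, 0, 0, -1], [0.6, -0.8, 0.5, 0, 0, 0, -1], [0.9, -0.8, 0.5, 0, 0, 0, -1], [0.9, 0, 0, 0, 0, 0, -1], [0, 0, 0, 0, 0, 0, -1]]}}

```text
t: 3.22
tool_pos: [570.9, -106.4, 166.5]
ee_rot: [0.703, 0.034, 0.709, -0.033]
wrist_force: [-1.5, 0.5, -0.9]
gripper_width: 85.3
```

Run:
```python
from h import *
s=get_state();print(s["tool_pos"],s["wrist_force"],s["q"])
im=optics.camera("side")
save("side2.png",cv2.resize(im[150:350,230:430],None,fx=3,fy=3,interpolation=cv2.INTER_CUBIC))
p=s["tool_pos"]; print((proj("side",p)-[230,150])*3)
for o in((-15,-17),(15,-17),(-15,17),(15,17)): print((proj("side",(574.5+o[0],-107+o[1],146))-[230,150])*3)
```

```text
[ 570.91723947 -106.37992478  166.52064066] [-1.51846837  0.49392993 -0.92340243] [-2.59189624e-01  2.98687330e-01  1.78708065e+00 -7.41801592e-06
  1.06482437e+00 -1.73426066e+00]
[263.6546498  316.87750092]
[253.01292779 369.10626359]
[305.1834174  357.13277711]
[236.51508253 324.58860618]
[287.44127575 313.19645833]
```

View pics/side2.png

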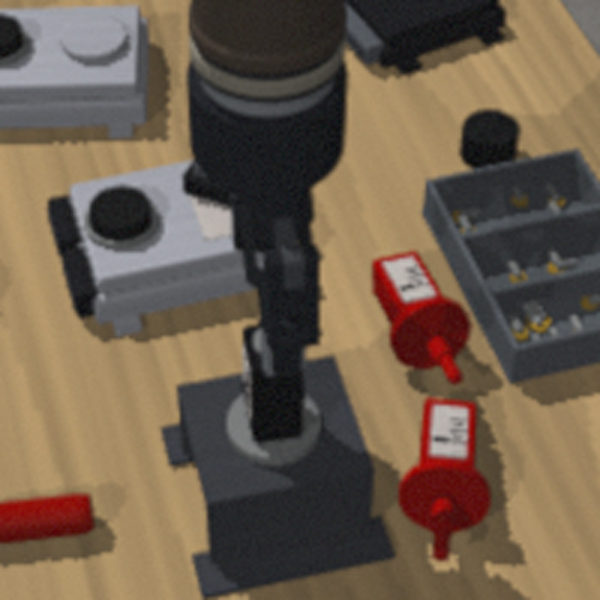

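The side view shows the fingers straddling the gauge at crop (275,390). The geometry agrees with the measured position, so I'll descend.

Emit:
{"method": "apply_moves", "body": {"increments": [[0, 0, 0.1, 0, 0, 0, -1], [0.7, 0, 0, 0, 0, 0, -1], [0.7, 0, 0, 0, 0, 0, -1], [0.7, 0, 0, 0, 0, 0, -1], [0.5, 0, 0, 0, 0, 0, -1], [0.2, 0, 0, 0, 0, 0, -1], [0, 0, 0, 0, 0, 0, -1], [0, 0, 0, 0, 0, 0, -1]]}}

```text
t: 3.93
tool_pos: [577.4, -106.6, 102.3]
ee_rot: [0.707, 0.032, 0.706, -0.032]
wrist_force: [-0.1, 0.0, 0.2]
gripper_width: 85.4
```

Emit:
{"method": "apply_moves", "body": {"increments": [[0.3, 0, -0.1, 0, 0, 0, -1], [0, 0, 0, 0, 0, 0, -1], [0, 0, 0, 0, 0, 0, 1], [0, 0, 0, 0, 0, 0, 1], [0, 0, 0, 0, 0, 0, 1], [0, 0, 0, 0, 0, 0, 1], [0, 0, 0, 0, 0, 0, 1], [0, 0, 0, 0, 0, 0, 1]], "newtons": 30}}

```text
t: 4.6
tool_pos: [574.5, -106.6, 94.2]
ee_rot: [0.707, 0.032, 0.706, -0.033]
wrist_force: [1.0, 0.2, 2.1]
gripper_width: 33.6
```

Emit:
{"method": "apply_moves", "body": {"increments": [[0, 0, 0, 0, 0, 0, 1], [0, 0, 0, 0, 0, 0, 1], [0, 0, 0, 0, 0, 0, 1]], "newtons": 40}}

```text
t: 4.85
tool_pos: [574.5, -106.6, 94.1]
ee_rot: [0.707, 0.032, 0.706, -0.032]
wrist_force: [-1.3, 0.3, 3.1]
gripper_width: 33.5
```

Emit:
{"method": "apply_moves", "body": {"increments": [[-0.3, 0, 0, 0, 0, 0, 1], [-0.5, 0, 0, 0, 0, 0, 1], [-0.6, 0, 0, 0, 0, 0, 1], [-0.6, 0, 0, 0, 0, 0, 1], [-0.6, 0, 0, 0, 0, 0, 1], [-0.4, 0, 0, 0, 0, 0, 1], [-0.2, 0, 0, 0, 0, 0, 1], [0, 0, 0, 0, 0, 0, 1]]}}

```text
t: 5.52
tool_pos: [575.1, -106.7, 175.5]
ee_rot: [0.707, 0.032, 0.705, -0.033]
wrist_force: [0.3, -0.6, -1.8]
gripper_width: 33.7
```

Run:
```python
from h import *
s=get_state();print(s["tool_pos"],s["wrist_force"],s["gripper_width"])
S=optics.camera("side");T=optics.camera("top")
f=lambda im,u,v,w,h:cv2.resize(im[v:v+h,u:u+w],None,fx=4,fy=4,interpolation=cv2.INTER_CUBIC)
save("lift.png",np.hstack([f(S,270,190,95,140),f(T,315,190,95,140)]))
p=s["tool_pos"]
for dz in(-26.1,-73.1): print((proj("side",p+[0,0,dz])-[270,190])*4)
```

```text
[ 575.1151195  -106.74014024  175.54601894] [ 0.26171581 -0.59021171 -1.76271025] 33.66047529075376
[201.85448029 288.10930465]
[202.57231048 358.87582766]
```

View pics/lift.png

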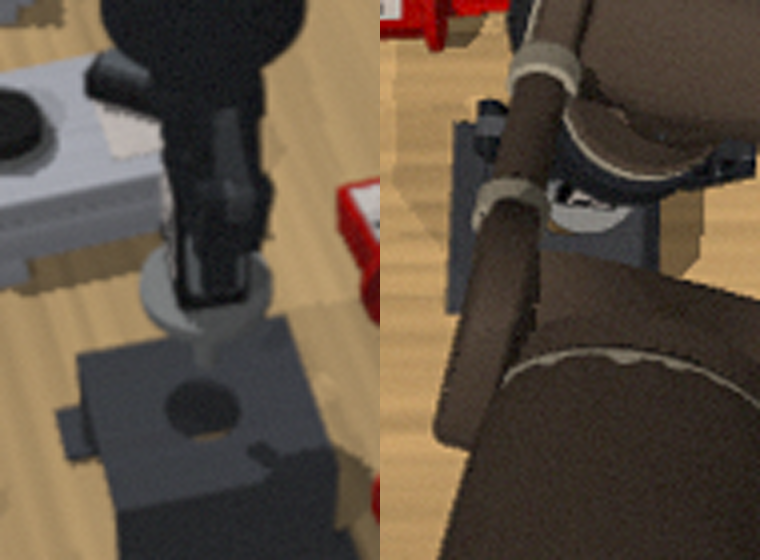

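Emit:
{"method": "apply_moves", "body": {"increments": [[0, -0.5, -0.1, 0, 0, 0, 1], [0, -0.8, -0.1, 0, 0, 0, 1], [0, -0.8, -0.1, 0, 0, 0, 1], [0, -0.8, -0.1, 0, 0, 0, 1], [0, -0.8, -0.1, 0, 0, 0, 1], [0, -0.8, -0.1, 0, 0, 0, 1], [0, -0.8, -0.1, 0, 0, 0, 1], [0, -0.8, -0.1, 0, 0, 0, 1]]}}

```text
t: 6.28
tool_pos: [538.6, -257.9, 172.3]
ee_rot: [0.705, 0.033, 0.707, -0.032]
wrist_force: [-0.4, -0.2, -1.7]
gripper_width: 33.5
```

Emit:
{"method": "apply_moves", "body": {"increments": [[0, -0.8, -0.1, 0, 0, 0, 1], [0, -0.8, -0.1, 0, 0, 0, 1], [0, -0.8, -0.1, 0, 0, 0, 1], [0, -0.8, -0.2, 0, 0, 0, 1], [0, -0.5, -0.1, 0, 0, 0, 1], [0, -0.3, -0.1, 0, 0, 0, 1], [0, 0, 0, 0, 0, 0, 1], [0, 0, 0, 0, 0, 0, 1]]}}

```text
t: 6.95
tool_pos: [513.2, -354.2, 173.1]
ee_rot: [0.706, 0.033, 0.707, -0.032]
wrist_force: [0.8, 0.3, -3.2]
gripper_width: 33.4
```

Run:
```python
from h import *
s=get_state();print(s["tool_pos"],s["ee_rot"],s["wrist_force"],s["q"])
S=optics.camera("side")
im=cv2.resize(S[330:480,260:420],None,fx=4,fy=4,interpolation=cv2.INTER_CUBIC)
save("buf.png",im)
p=s["tool_pos"]
for dz in(-26.1,-73.1): print((proj("side",p+[0,0,dz])-[260,330])*4)
print((proj("side",(515.3,-354.9,56))-[260,330])*4,"hole",at_z("side",(320.75,291.75),68))
```

```text
[ 513.19802896 -354.16043291  173.14871384] [ 0.70604942  0.03325249  0.70664616 -0.03224421] [ 0.80764432  0.31857693 -3.16029189] [-6.74209459e-01  3.64110635e-01  1.68374361e+00  7.40361549e-04
  1.09525911e+00 -2.15268574e+00]
[272.72278268 310.6930501 ]
[272.10394962 370.00726476]
[277.65144322 420.88573347] hole [ 575.13505448 -106.57159068   68.        ]
```

View pics/buf.png

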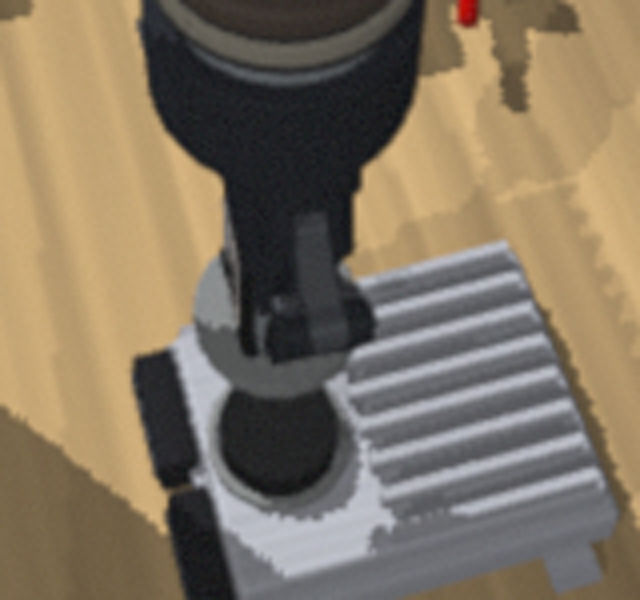

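Emit:
{"method": "apply_moves", "body": {"increments": [[0.4, 0, 0.1, 0, 0, 0, 1], [0.5, 0, 0, 0, 0, 0, 1], [0.4, 0, 0, 0, 0, 0, 1], [0.2, 0, 0, 0, 0, 0, 1], [0, 0, 0, 0, 0, 0, 1], [0, 0, 0, 0, 0, 0, 1], [0, 0, 0, 0, 0, 0, 1]]}}

```text
t: 7.58
tool_pos: [516.5, -354.8, 136.4]
ee_rot: [0.706, 0.032, 0.706, -0.032]
wrist_force: [0.4, -0.9, -2.6]
gripper_width: 33.9
```

Run:
```python
from h import *
F=[]
for i in range(8):
    optics.camera("side"); s=get_state(); F.append(list(s["wrist_force"])+[s["tool_pos"][2]])
print(np.round(F,2)[:, 2:],np.mean(F,0),s["ee_rot"],s["tool_pos"])
```

```text
[[ -1.54 136.79]
 [ -3.11 137.  ]
 [ -3.09 137.05]
 [ -2.21 137.03]
 [ -1.93 136.94]
 [ -1.63 136.81]
 [ -1.39 136.72]
 [ -2.3  136.64]] [ -0.14585639   0.24200674  -2.14969887 136.87172862] [ 0.70653022  0.03233123  0.70619208 -0.03259581] [ 516.29498446 -354.90369929  136.64004973]
```

Emit:
{"method": "apply_moves", "body": {"increments": [[0.2, 0, 0, 0, 0, 0, 1], [0.2, 0, 0, 0, 0, 0, 1], [0.2, 0, 0, 0, 0, 0, 1], [0.1, 0, 0, 0, 0, 0, 1], [0.1, 0, 0, 0, 0, 0, 1], [0, 0, 0, 0, 0, 0, 1]]}}

```text
t: 8.48
tool_pos: [516.6, -355.1, 116.2]
ee_rot: [0.707, 0.032, 0.706, -0.033]
wrist_force: [1.5, -1.0, 1.1]
gripper_width: 33.7
```

```bash
cat > meas.py <<'E'
from h import *
import sys
F=[]
for i in range(6):
    im=optics.camera("side"); s=get_state(); F.append(list(s["wrist_force"])+[s["tool_pos"][2]])
print(np.round(np.mean(F,0),2),np.std(F,0),s["ee_rot"],s["tool_pos"],s["gripper_width"],s["t"])
save(sys.argv[1],cv2.resize(im[370:450,290:390],None,fx=7,fy=7,interpolation=cv2.INTER_CUBIC))
E
python3 meas.py p1.png
```

```text
[  0.36  -0.64   1.56 116.73] [0.25579061 0.29323181 0.28363745 0.09439465] [ 0.70667219  0.03218344  0.7060536  -0.03266416] [ 516.50929385 -355.01945763  116.74356002] 33.164367737940616 8.7833
```

View pics/p1.png

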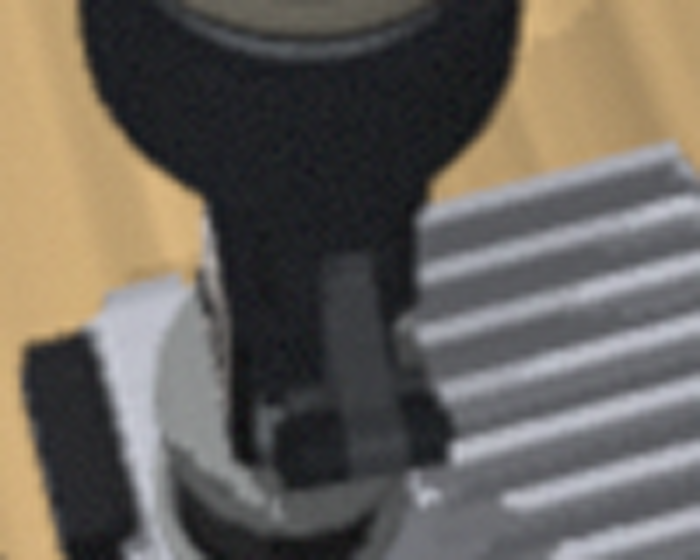

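Emit:
{"method": "apply_moves", "body": {"increments": [[0.02, 0, 0, 0, 0, 0, 1], [0, 0, 0, 0, 0, 0, 1], [0, 0, 0, 0, 0, 0, 1], [0, 0, 0, 0, 0, 0, 1], [0, 0, 0, 0, 0, 0, 1], [0, 0, 0, 0, 0, 0, 1], [0, 0, 0, 0, 0, 0, 1], [0, 0, 0, 0, 0, 0, 1]]}}

```text
t: 9.45
tool_pos: [516.4, -354.9, 115.9]
ee_rot: [0.707, 0.032, 0.706, -0.033]
wrist_force: [1.5, -1.7, 1.1]
gripper_width: 33.7
```

```bash
python3 meas.py p2.png;python3 meas.py p2.png
```

```text
[  1.81  -1.44   1.52 115.82] [0.36541225 0.13584455 0.37273115 0.02425673] [ 0.70637881  0.03244956  0.70634438 -0.03245961] [ 516.18887366 -354.73763517  115.78103447] 33.68775571968462 9.75
[  1.52  -1.66   1.69 115.79] [0.52318874 0.48484724 0.53446928 0.00615584] [ 0.70637065  0.03241432  0.70635475 -0.0324468 ] [ 516.19005068 -354.73623113  115.78335337] 33.405797557629974 10.05
```

Emit:
{"method": "apply_moves", "body": {"increments": [[0, 0, 0, 0, 0, 0, 1], [0, 0, 0, 0, 0, 0, 1], [0, 0, 0, 0, 0, 0, 1], [0, 0, 0, 0, 0, 0, 1], [0, 0, 0, 0, 0, 0, 1], [0, 0, 0, 0, 0, 0, 1]]}}

```text
t: 10.55
tool_pos: [516.2, -354.7, 115.8]
ee_rot: [0.706, 0.032, 0.706, -0.032]
wrist_force: [2.2, -0.6, 1.0]
gripper_width: 33.5
```

Emit:
{"method": "apply_moves", "body": {"increments": [[-0.2, 0, 0, 0, 0, 0, 1], [-0.4, 0, 0, 0, 0, 0, 1], [-0.5, 0, 0, 0, 0, 0, 1], [-0.5, 0, 0, 0, 0, 0, 1], [-0.5, 0, 0, 0, 0, 0, 1], [-0.3, 0, 0, 0, 0, 0, 1], [0, 0, 0, 0, 0, 0, 1], [0, 0, 0, 0, 0, 0, 1]]}}

```text
t: 11.22
tool_pos: [516.5, -354.9, 176.8]
ee_rot: [0.707, 0.032, 0.706, -0.033]
wrist_force: [0.1, 0.4, -2.3]
gripper_width: 33.7
```

Emit:
{"method": "apply_moves", "body": {"increments": [[0, 0.5, 0.1, 0, 0, 0, 1], [0, 0.8, 0.1, 0, 0, 0, 1], [0, 0.8, 0.1, 0, 0, 0, 1], [0, 0.8, 0.1, 0, 0, 0, 1], [0, 0.8, 0.1, 0, 0, 0, 1], [0, 0.8, 0.1, 0, 0, 0, 1], [0, 0.8, 0.1, 0, 0, 0, 1], [0, 0.8, 0.1, 0, 0, 0, 1]]}}

```text
t: 11.88
tool_pos: [549.3, -202.3, 174.5]
ee_rot: [0.705, 0.033, 0.707, -0.032]
wrist_force: [1.2, 0.5, -1.7]
gripper_width: 33.3
```

Emit:
{"method": "apply_moves", "body": {"increments": [[0, 0.8, 0.1, 0, 0, 0, 1], [0, 0.8, 0.1, 0, 0, 0, 1], [0, 0.8, 0.1, 0, 0, 0, 1], [0, 0.8, 0.1, 0, 0, 0, 1], [0, 0.5, 0.1, 0, 0, 0, 1], [0, 0.3, 0.1, 0, 0, 0, 1], [0, 0, 0, 0, 0, 0, 1], [0, 0, 0, 0, 0, 0, 1]]}}

```text
t: 12.55
tool_pos: [574.0, -106.5, 175.4]
ee_rot: [0.706, 0.032, 0.707, -0.032]
wrist_force: [-0.3, 0.2, -2.2]
gripper_width: 33.6
```

Emit:
{"method": "apply_moves", "body": {"increments": [[0, 0, 0, 0, 0, 0, 1], [0.4, 0, 0, 0, 0, 0, 1], [0.6, 0, 0, 0, 0, 0, 1], [0.6, 0, 0, 0, 0, 0, 1], [0.6, 0, 0, 0, 0, 0, 1], [0.5, 0, 0, 0, 0, 0, 1], [0.3, 0, 0, 0, 0, 0, 1], [0, 0, 0, 0, 0, 0, 1]]}}

```text
t: 13.22
tool_pos: [572.1, -106.6, 98.1]
ee_rot: [0.705, 0.033, 0.708, -0.032]
wrist_force: [0.1, 0.3, -2.2]
gripper_width: 33.7
```

Emit:
{"method": "apply_moves", "body": {"increments": [[0, 0, 0, 0, 0, 0, 1], [0, 0, 0, 0, 0, 0, 1], [0, 0, 0, 0, 0, 0, 1]]}}

```text
t: 13.47
tool_pos: [575.2, -106.8, 101.9]
ee_rot: [0.707, 0.032, 0.706, -0.033]
wrist_force: [-0.3, -0.1, -2.1]
gripper_width: 33.4
```

Emit:
{"method": "apply_moves", "body": {"increments": [[0.06, 0, 0, 0, 0, 0, 1], [0.06, 0, 0, 0, 0, 0, 1], [0.06, 0, 0, 0, 0, 0, 1], [0.06, 0, 0, 0, 0, 0, 1], [0.04, 0, 0, 0, 0, 0, 1], [0, 0, 0, 0, 0, 0, 1], [0, 0, 0, 0, 0, 0, 1], [0, 0, 0, 0, 0, 0, 1]]}}

```text
t: 14.13
tool_pos: [574.2, -106.4, 94.2]
ee_rot: [0.706, 0.032, 0.706, -0.032]
wrist_force: [-0.8, 0.7, 2.7]
gripper_width: 33.7
```

Emit:
{"method": "apply_moves", "body": {"increments": [[0, 0, 0, 0, 0, 0, 0.1], [0, 0, 0, 0, 0, 0, 0], [0, 0, 0, 0, 0, 0, -0.3], [0, 0, 0, 0, 0, 0, -0.6], [0, 0, 0, 0, 0, 0, -1], [0, 0, 0, 0, 0, 0, -1], [0, 0, 0, 0, 0, 0, -1], [0, 0, 0, 0, 0, 0, -1]]}}

```text
t: 14.8
tool_pos: [574.2, -106.5, 93.7]
ee_rot: [0.706, 0.032, 0.706, -0.032]
wrist_force: [0.3, -0.1, -0.2]
gripper_width: 85.5
```

Emit:
{"method": "apply_moves", "body": {"increments": [[-0.3, 0, 0, 0, 0, 0, -1], [-0.6, 0, 0, 0, 0, 0, -1], [-0.8, 0, 0, 0, 0, 0, -1], [-0.9, 0, 0, 0, 0, 0, -1], [-0.9, 0, 0, 0, 0, 0, -1], [-0.9, 0, 0, 0, 0, 0, -1], [-0.5, 0, 0, 0, 0, 0, -1], [0, 0, 0, 0, 0, 0, -1]]}}

```text
t: 15.47
tool_pos: [576.8, -107.2, 220.7]
ee_rot: [0.709, 0.032, 0.704, -0.033]
wrist_force: [0.2, -0.8, 0.1]
gripper_width: 85.5
```

Emit:
{"method": "apply_moves", "body": {"increments": [[0, 1, -0.4, 0, 0, 0, -1], [0, 1, -0.4, 0, 0, 0, -1], [0, 1, -0.4, 0, 0, 0, -1], [0, 1, -0.4, 0, 0, 0, -1], [0, 1, -0.4, 0, 0, 0, -1], [0, 1, -0.4, 0, 0, 0, -1], [0, 1, -0.4, 0, 0, 0, -1], [0, 0, 0, 0, 0, 0, -1]]}}

```text
t: 16.13
tool_pos: [517.8, 77.9, 214.5]
ee_rot: [0.705, 0.032, 0.708, -0.031]
wrist_force: [-0.4, 0.4, 0.4]
gripper_width: 85.5
```

Run:
```python
from h import *
s=get_state();print(s["tool_pos"],s["wrist_force"],s["t"])
S=optics.camera("side");T=optics.camera("top")
f=lambda im,u,v:cv2.resize(im[v:v+120,u:u+100],None,fx=4,fy=4,interpolation=cv2.INTER_CUBIC)
save("end.png",np.hstack([f(S,270,230),f(T,310,180)]))
```

```text
[517.7752373   77.92614358 214.51180645] [-0.39995793  0.37424069  0.36020297] 16.1333
```

View pics/end.png

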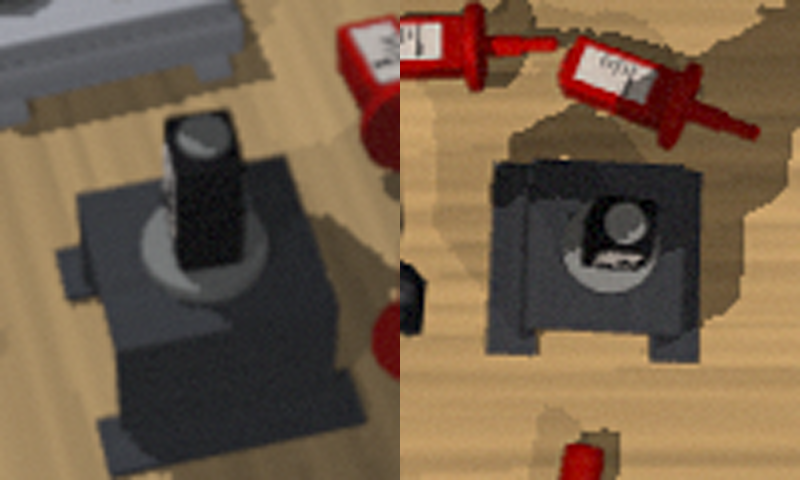

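The gauge is back in its stand, upright at crop (205,190) with the shoulder flat. The red look-alikes have moved since the start, so I'll check whether they are still moving and where they are.

Run:
```python
from h import *
for k in range(3):
    T=optics.camera("top").astype(int); m=((T[:,:,0]>110)&(T[:,:,1]<60)).astype(np.uint8)
    n,L,st,ce=cv2.connectedComponentsWithStats(m); print([(s[4],np.round(c,1)) for s,c in zip(st[1:],ce[1:]) if s[4]>30])
    for _ in range(5): optics.camera("side")
for f in("top1.png",):
    T=cv2.imread("pics/"+f)[:,:,::-1].astype(int); m=((T[:,:,0]>110)&(T[:,:,1]<60)).astype(np.uint8)
    n,L,st,ce=cv2.connectedComponentsWithStats(m); print(f,[(s[4],np.round(c,1)) for s,c in zip(st[1:],ce[1:]) if s[4]>30])
save("end2.png",T.astype(np.uint8) if 0 else optics.camera("top"))
```

```text
[(np.int32(244), array([316.9, 191.7])), (np.int32(61), array([339.9, 191. ])), (np.int32(123), array([357.3, 198.7])), (np.int32(355), array([352.6, 310.4]))]
[(np.int32(233), array([317.4, 191.5])), (np.int32(62), array([340., 191.])), (np.int32(121), array([357.3, 198.3])), (np.int32(354), array([352.6, 310.3]))]
[(np.int32(236), array([317.3, 191.6])), (np.int32(62), array([340., 191.])), (np.int32(122), array([357.2, 198.4])), (np.int32(353), array([352.6, 310.3]))]
top1.png [(np.int32(173), array([363.9, 178.4])), (np.int32(140), array([357.5, 190.6])), (np.int32(391), array([413.8, 212.5]))]
```

View pics/end2.png

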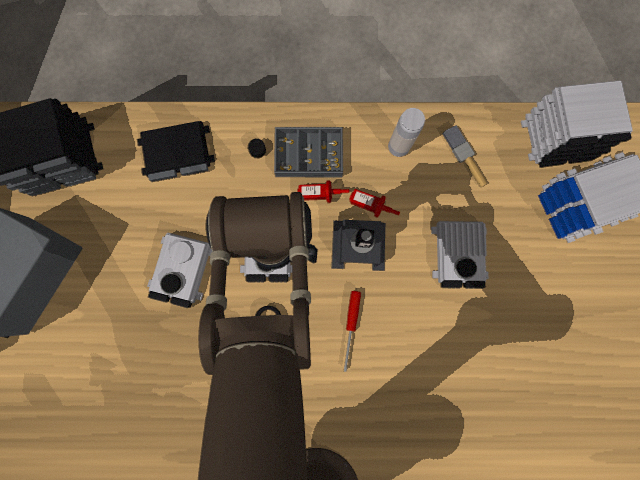

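```bash
python3 -c "
from h import *
s=get_state();print(s['t'],s['wrist_force'],s['qvel']);print(close_job())"
```

```text
17.1833 [-0.11490993 -0.26861787 -0.14625479] [ 2.96584541e-04  1.52313411e-03 -9.84827763e-04 -1.73514400e-04
  8.98669369e-05 -4.17825540e-04]
the job is handed in; nothing more can be done
None
```

I pressed the gauge straight down into the buffer on the finned unit, put it back in its stand and handed the job in at 17.2 s.

- **Reading:** I could not read the pointer because the scale was seen almost edge-on. The tool height puts the pin at about 9.8 mm. The wrist force (about 3.7–3.8 N net, noisy) suggests about 11 mm, so the two checks differ by about 1 mm.
- **Hold:** I held the final depth for over a second. The approach stopped about 1 mm higher first.
- **Return:** The gauge went back to the same spot and height as when I picked it up. The last pictures show it upright with its shoulder flat on the plate. The gripper is open and clear, and the wrist force is about zero.
- **Disagreement:** The two red look-alikes were standing at the start but lay on the table at the end, at rest. They had already moved in the second side picture, before I gripped the gauge. The gripper was never moved to them and no contact showed in the wrist force, so they probably toppled on their own, but I did not confirm that. Nothing was seen to fall off the work surface.

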